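# Fill the display block and hold it against the sprung stop

## Robot

A 6-joint arm with a two-finger parallel gripper is mounted at the origin on the work surface. World frame = base frame: x ahead of the robot, y to its left, z up, the work surface at z = 0. Lengths are in mm, angles in rad, forces in N, time in s.
With the tool pointing down it reaches from about 275 to 850 mm from the base axis. Payload 19 kg.
Tool frame: the origin (TCP) lies midway between the tips of the shut fingers; the grasp point (between the pads) lies 19 mm behind it; z points along the fingers, y is the line along which they close (so a half turn about z gives the same grasp; the last joint's range is limited). The gripper opens to 85 mm and grips with 20 to 120 N. Pads are 22 mm wide; open, the fingers measure 114 mm over their backs; the gripper's body (76 mm by 85 mm) begins 54 mm behind the grasp point. The pads swing forward as they close: fully open they stand 13 mm farther back than shut.
Start: joints at [-1.316, 0.15, 1.437, -0, 1.554, -0.134], TCP at [217.942, -532.063, 231.267] pointing down, gripper open.
Joint ranges: [-2.8, 2.8], [-0.68, 2.1], [0.12, 2.68], [-1.39, 4.53], [0.16, 2.79], [-2.81, 2.81]. Speed limits (rad/s): [1.89, 1.89, 2.22, 3.01, 3.01, 3.01].

## Interface

Orientations are given as a unit quaternion [x, y, z, w].
In Python, from plant import r, viewer gives the robot as it stands. The module is installed in compiled form; this text tells all that it offers.
- The arm moves only by the tool carry_out, never from a script. Its argument "increments" is a list of rows, each an object of numbers: "x", "y", "z": the shift along the tool's x, y, z scaled (see below); "ax", "ay", "az": the turn, a rotation vector about the tool's x, y, z scaled (see below). In form: [{"x": .., "y": .., "z": .., "ax": .., "ay": .., "az": ..}, ...]. A call has 1 to 5 rows; each row shifts and turns the commanded pose from where the row before left it, along the tool's axes as they then stand; what a row does not reach is not made up. The controller multiplies each number of a shift by 40 cm and each number of a turn by 180 degrees. A row lasts 1/10 s, in which the tool goes at most 50 mm and 8.59 degrees, less where a joint would pass 70% of its speed; a pose out of reach is approached as far as the arm can. A call with a number of a shift or a turn outside -1 to 1 is refused whole. A call with a gripper value outside its range is refused whole. "hand" is the opening, from 0 (shut) to 1 (fully open), set as the call begins (left out, the last holds). The fingers move at their own pace and stop on an object; the grip force is fixed at half the most. Time passes only in rows, so rows that do not move let the fingers close. It gives the time, the measured TCP pose, the force, the opening and the grip force at its end, in the units of the state.
- r.observe(): the state, without advancing time (a new reading comes with each control period).
- viewer.get_image(name): name is "scene" or "top"; returns a dict with "frame" (400x640x3 uint8, red, green, blue), "fx", "fy", "cx", "cy" (pixels), "k1" (the pictures are not rectified: a ray, as slopes to the right and down, at radius r is drawn at 1 + k1 r^2 times it, then the intrinsics apply), "R" (3x3) and "t" (3): a world point X has camera coordinates R X + t. Camera axes: x right, y down, z forward; pixel columns grow to the right and rows downward; lengths in mm; the calibration is good to about 2 mm. A picture is of the moment at which its call begins. There is no depth.
- r.sign_off(): hands the job in; it is judged then, once.
The state is a dict: "time_s": time; "joint_positions": joint angles; "qvel": joint speeds; "tau": joint torques, N m; "eef_pos": TCP position; "ee_rot": TCP orientation; "force": force on the tool from outside, world axes, zero at the start; "moment": the same for the moment, N m; "grip_width": opening from 0.0 (shut) to 1.0 (fully open); "gripper_force": force on a finger pad.
Only numpy, scipy, OpenCV 4.12 (cv2) and the standard library are available. Lean on these libraries where they do the work, as an engineer would, in place of code of your own. Each camera call takes 0.05 s, during which the arm holds its last target. There are 200 camera calls.

## Task

Put the two spare small tins into the two empty pockets of the wooden display block, leaving the tins that are already in it where they are and not disturbing the other things on the table. Then push the filled block squarely and roughly centred against the sprung pad of the stop, steadily and without ramming the pad to its end, until the pad is about halfway in (about 10 N on the pad). Finish while still holding it there with that push, so that a colleague can screw the clear cover on; do not let go.

Things in the scene. Friction and masses are not known exactly. Their poses are not given: they have to be found in the camera images.
- block: dark wooden display block, 150 mm (its x) by 222 mm (its y) by 18 mm high, about 0.3 to 0.55 kg empty, lying loose on the table in front of the stop; it slides when pushed. Origin: centre of its underside; its x points towards the stop, z up. Six round pockets, 48 mm across and 10 mm deep (floor 8 mm above its underside), in two rows of three, 72 mm apart both ways. Four hold a tin, two are empty; which ones are empty changes
- block_hole0 (a point): centre of the mouth of pocket 0, level with the block's top face (row away from the stop)
- block_hole1 (a point): centre of the mouth of pocket 1, level with the block's top face (row away from the stop)
- block_hole2 (a point): centre of the mouth of pocket 2, level with the block's top face (row away from the stop)
- block_hole3 (a point): centre of the mouth of pocket 3, level with the block's top face (row nearer to the stop)
- block_hole4 (a point): centre of the mouth of pocket 4, level with the block's top face (row nearer to the stop)
- block_hole5 (a point): centre of the mouth of pocket 5, level with the block's top face (row nearer to the stop)
- tin0: round metal tin, 40 mm across, 34 mm high, 60 g, standing in one of the block's pockets from the start (its top 24 mm above the block's face). Origin: centre of its underside
- tin1: round metal tin, 40 mm across, 34 mm high, 60 g, standing in one of the block's pockets from the start (its top 24 mm above the block's face). Origin: centre of its underside
- tin2: round metal tin, 40 mm across, 34 mm high, 60 g, standing in one of the block's pockets from the start (its top 24 mm above the block's face). Origin: centre of its underside
- tin3: round metal tin, 40 mm across, 34 mm high, 60 g, standing in one of the block's pockets from the start (its top 24 mm above the block's face). Origin: centre of its underside
- spare0: spare round metal tin, the same as those in the block: 40 mm across, 34 mm high, 60 g, standing loose on the table to one side of the block. Origin: centre of its underside
- spare1: spare round metal tin, the same as those in the block: 40 mm across, 34 mm high, 60 g, standing loose on the table to one side of the block. Origin: centre of its underside
- stop: the stop: a wooden fence 260 mm wide and 70 mm high, fixed to the table, with a sprung wooden pad (200 mm wide, its top 40 mm above the table, its lower edge 2 mm above it) on two rods in front of it. Origin: on the table, under the middle of the resting pad's front face; x points from the block into the stop (the way to push), y along the fence, z up
- pad (a joint): how far the sprung pad is pushed in: 0 at rest, 0.030 m at the end of its travel. Its spring gives 0.67 N per mm, from 0 at rest (10 N at half travel, 20 N at the end), and pushes the block back out. Sliding the filled block on the table takes some 3 to 10 N more
- pad_face (a point): middle of the pad's front face, 10 mm above the table; moves with the pad
- big_tin: a wider flat tin, 64 mm across and 34 mm high: too wide for the pockets; leave it alone. Origin: centre of its underside
- spool: a blue-painted wooden thread spool, waisted, 42 mm across, 50 mm high; bystander. Origin: centre of its underside
- mug: a white mug, 78 mm across without its handle, 85 mm high; bystander. Origin: centre of its underside
- driver: a screwdriver lying on the table beside the stop, about 0.2 m long; bystander. Origin: on the table under it; its x runs along the tool
- compact: a closed pocket mirror, a flat disc 72 mm across and 14 mm high; bystander. Origin: centre of its underside
- glue: a white glue bottle, 48 mm across, 130 mm high; bystander. Origin: centre of its underside

How it is judged:
By the outcome, as a careful person would: the job done as asked, in the order asked, and still so for the second after the job is handed in, while the arm keeps its last pose, push and grip.
It also fails if it takes over 67 s, if anything falls off the work surface, if the arm or the gripper's body presses on something with over 40 N, if the wrist force passes 120 N, or if a joint passes its speed limit or range.

## Working session

There is one attempt and no reset: what is moved stays moved. The work goes in short steps, Python scripts to look and compute and a tool call to move; the robot and the scene stay as the last step left them, time stands still between calls to the robot, and variables do not carry over. Pictures are saved under pics/ and viewed, at most 10 in all, crops included, and the job is handed in when it is done.

Besides the shell and the picture viewer there is one more tool, called as a command line: name --argument value ..., lists and objects as JSON in quotes. carry_out: Moves the arm, as the interface text tells. Its arguments: {"type":"object","properties":{"increments":{"type":"array","items":{"type":"object","properties":{"x":{"type":"number"},"y":{"type":"number"},"z":{"type":"number"},"ax":{"type":"number"},"ay":{"type":"number"},"az":{"type":"number"}}}},"hand":{"type":"number"}},"required":["increments"]}

```bash
mkdir -p pics; cat > h.py <<'E'
import numpy as np, cv2
from plant import r, viewer
def shot(n,save=None):
    d=viewer.get_image(n)
    if save: cv2.imwrite('pics/'+save,d['frame'][:,:,::-1])
    return d
def cast(d,u,v,z):
    K=np.array([[d['fx'],0,d['cx']],[0,d['fy'],d['cy']],[0,0,1.]])
    p=np.array([(u-d['cx'])/d['fx'],(v-d['cy'])/d['fy']]);q=p.copy()
    for _ in range(20): q=p/(1+d['k1']*(q@q))
    R=np.array(d['R']);t=np.array(d['t'])
    c=-R.T@t; w=R.T@np.array([q[0],q[1],1]); return c+w*(z-c[2])/w[2]
def proj(d,X):
    c=np.array(d['R'])@np.array(X,float)+np.array(d['t']);p=c[:2]/c[2];p=p*(1+d['k1']*(p@p))
    return p[0]*d['fx']+d['cx'],p[1]*d['fy']+d['cy']
E
python3 - <<'E'
from h import *
for n in('scene','top'):
    d=shot(n,n+'0.png');print(n,d['fx'],d['k1'],-np.array(d['R']).T@d['t'])
print(r.observe())
E
```

```text
scene 369.02915936316657 -0.03727379845891549 [993.88895897 769.65431084 667.10972604]
top 405.8795926057391 -0.06998431072958587 [ 456.08182418  -12.76845396 1179.26776369]
{'time_s': 0.1, 'joint_positions': array([-1.31596142e+00,  1.50958056e-01,  1.43792693e+00, -1.03569084e-05,
        1.55378911e+00, -1.34014484e-01]), 'qvel': array([-4.49823416e-07, -2.05015493e-03, -2.83748127e-03,  8.48066007e-04,
        7.61799042e-04,  9.24509521e-04]), 'tau': array([ 6.27531961e-03, -7.14377117e+01, -5.71795142e+01,  8.55305075e-05,
        7.17119663e-03,  3.41697819e-05]), 'eef_pos': array([ 217.91488406, -531.88528596,  230.74319071]), 'ee_rot': array([ 9.81158821e-01,  1.93202161e-01, -3.78136196e-05, -5.39425408e-04]), 'force': array([ 0.81178823, -0.89475926, -0.1798253 ]), 'moment': array([0.08014614, 0.02931495, 0.009702  ]), 'gripper_force': 0.0, 'grip_width': 1.0005892176662567}
```

View pics/top0.png

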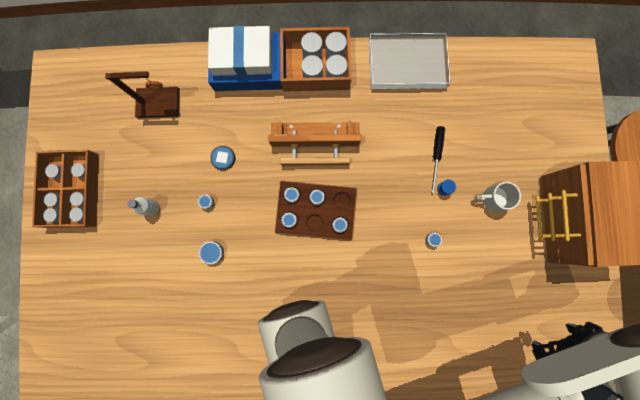

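View pics/scene0.png

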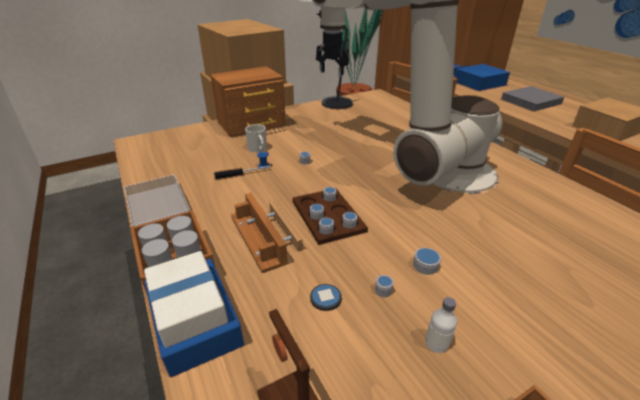

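Top view: the empty pockets are at about (343,200) and (315,223). The spares are at (205,202) and (434,240), the big tin at (211,252), and the pad's front edge at about y=162.

```bash
python3 - <<'E'
from h import *
d=shot('top');f=np.ascontiguousarray(d['frame'][:,:,::-1]);hsv=cv2.cvtColor(f,cv2.COLOR_BGR2HSV)
cv2.imwrite('pics/crop0.png',cv2.resize(f[110:270,180:460],None,fx=2.85,fy=2.85,interpolation=cv2.INTER_CUBIC))
m=cv2.inRange(hsv,(95,70,60),(125,255,255))
n,l,s,c=cv2.connectedComponentsWithStats(m)
for i in range(1,n):
    if 25<s[i][4]<900 and s[i][1]>110: print(s[i],c[i].round(1),'z34',cast(d,*c[i],34)[:2].round(1),'z42',cast(d,*c[i],42)[:2].round(1))
# block dark mask
b=cv2.inRange(hsv,(0,0,0),(180,255,85));b[:170]=0;b[245:]=0;b[:,:268]=0;b[:,362:]=0
k,_=max(((x,cv2.contourArea(x)) for x in cv2.findContours(cv2.morphologyEx(b,cv2.MORPH_CLOSE,np.ones((9,9))),0,2)[0]),key=lambda t:t[1])
rr=cv2.minAreaRect(k);print(rr)
for p in cv2.boxPoints(rr): print(p,cast(d,*p,18).round(1))
E
```

```text
[211 147  22  21 244] [221.8 157. ] z34 [701.5 275.4] z42 [699.8 273.3]
[438 180  18  15 205] [446.4 187.2] z34 [ 597.7 -367.2] z42 [ 596.7 -364.8]
[286 189  11  11  92] [291.1 194. ] z34 [589.1  77.8] z42 [588.2  77.2]
[312 192  10  10  88] [316.5 196.5] z34 [580.2   5.8] z42 [579.3   5.6]
[199 196  11  11  87] [204.2 201. ] z34 [575.4 325.6] z42 [574.6 323.3]
[284 215  10  10  88] [288.5 219.5] z34 [517.   86.3] z42 [516.5  85.6]
[335 220  11  10  88] [339.6 224.5] z34 [499.3 -57.4] z42 [499.  -57.1]
[430 234  11  11  91] [434.6 239.3] z34 [ 449.9 -325.3] z42 [ 450.  -323.1]
[201 243  19  20 291] [209.7 252.4] z34 [430.  309.9] z42 [430.2 307.6]
((315.633056640625, 208.46878051757812), (76.11094665527344, 48.309181213378906), 7.352379322052002)
[274.79938 227.55476] [495.8 127.2  18. ]
[280.98157 179.64278] [633.5 107.5  18. ]
[356.46674 189.3828 ] [ 599.7 -109.7   18. ]
[350.28455 237.29478] [462.5 -87.5  18. ]
```

View pics/crop0.png

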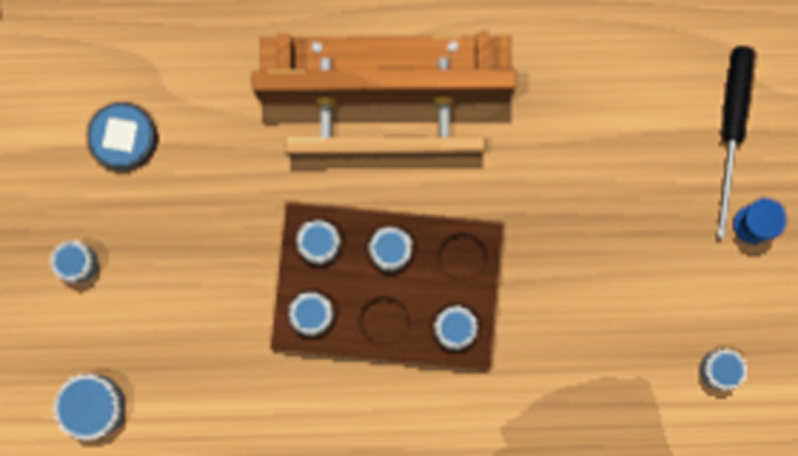

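```bash
python3 - <<'E'
from h import *
d=shot('top')
for n,p,z in [('padL',(288,152),40),('padR',(484,152),40),('padLbot',(291,168),2),('padRbot',(482,166),2),('fenceL',(252,89),70),('fenceR',(515,89),70),('hole5',(462,256),18),('hole1',(384,321),18),
 ('cFL',(286,203),18),('cFR',(504,223),18),('cBL',(272,351),18),('cBR',(491,372),18)]:
    print(n,cast(d,180+(p[0]+.5)/2.85-.5,110+(p[1]+.5)/2.85-.5,z).round(1))
f=d['frame'];
for u in(290,315,340): print(u,f[150:180,u].tolist())
s=shot('scene')
for n,X in [('spare0',(575.4,325.6,34)),('spare1',(450,-325,34)),('t3',(588.2,77.2,42))]: print(n,np.round(proj(s,X),1))
hsv=cv2.cvtColor(s['frame'],cv2.COLOR_RGB2HSV);m=cv2.inRange(hsv,(95,70,60),(125,255,255))
n,l,st,c=cv2.connectedComponentsWithStats(m)
for i in range(1,n):
    if 20<st[i][4]<900 and st[i][1]>140: print(st[i],c[i].round(1))
E
```

```text
padL [678.1 105.3  40. ]
padR [673.2 -90.6  40. ]
padLbot [668.7 106.4   2. ]
padRbot [665.8 -90.6   2. ]
fenceL [735.9 136.7  70. ]
fenceR [ 729.5 -121.    70. ]
hole5 [571.4 -66.4  18. ]
hole1 [507.9  13.8  18. ]
cFL [629.9 110.3  18. ]
cFR [ 603.9 -110.    18. ]
cBL [480.7 126.5  18. ]
cBR [454.1 -92.   18. ]
290 [[121, 89, 54], [117, 85, 50], [122, 88, 54], [174, 127, 76], [206, 154, 95], [210, 158, 98], [212, 158, 99], [212, 161, 100], [227, 187, 125], [232, 190, 126], [228, 176, 112], [223, 169, 107], [215, 162, 102], [148, 107, 64], [80, 58, 35], [87, 63, 39], [114, 82, 51], [125, 91, 55], [122, 89, 55], [124, 89, 55], [176, 131, 80], [207, 158, 100], [214, 163, 103], [221, 169, 105], [223, 171, 106], [221, 169, 106], [208, 157, 99], [202, 152, 94], [207, 155, 96], [209, 158, 98]]
315 [[120, 88, 54], [118, 86, 54], [125, 91, 56], [197, 148, 93], [226, 173, 110], [217, 164, 103], [209, 158, 99], [188, 139, 85], [211, 160, 99], [228, 176, 112], [224, 172, 108], [218, 165, 104], [206, 155, 96], [139, 101, 61], [80, 59, 38], [99, 72, 45], [121, 89, 56], [122, 89, 55], [123, 91, 56
[... 320 characters left out ...]
1, 168, 104], [231, 181, 114], [232, 182, 116], [226, 173, 110], [176, 131, 80], [105, 77, 46], [78, 57, 35], [107, 78, 46], [127, 91, 56], [124, 90, 55], [124, 89, 53], [187, 139, 85], [216, 165, 104], [222, 171, 106], [224, 172, 108], [214, 161, 101], [207, 155, 98], [207, 155, 97], [211, 159, 100], [212, 159, 101], [213, 160, 101], [209, 158, 100]]
spare0 [384.2 280.8]
spare1 [304.4 153.2]
t3 [325.8 221.3]
[258 152  10  15 103] [262.5 158.5]
[326 188   8   5  30] [329.5 189.7]
[312 205  10   5  43] [316.6 207. ]
[345 213  10   6  48] [349.6 215.5]
[321 219  11   6  52] [326.2 221.3]
[417 249  22  14 239] [427.5 255.7]
[379 277  12   9  90] [384.4 280.8]
[312 285  28  21 296] [325.6 295.4]
```

Top and scene views agree on both spares and the tins. Block: centre (543.5, 10), yaw -7.0°. Stop: yaw about -1.4°, pad front at about (676, 7.5). I'll turn the tool so the fingers lie on the block's diagonal.

carry_out --increments '[{"az":-0.0435},{"az":-0.0435}]' --hand 1

```text
invalid input at $.increments[0]: expected keys x, y, z, ax, ay, az
```

```bash
cat >> h.py <<'E'
from scipy.spatial.transform import Rotation as Ro
def go(x,y,z,yaw=None):
    s=r.observe();R=Ro.from_quat(s['ee_rot']).as_matrix();p=s['eef_pos']
    d=R.T@(np.array([x,y,z])-p)/400
    psi=np.degrees(np.arctan2(R[1,0],R[0,0]))
    print('t',round(s['time_s'],2),'tcp',p.round(1),'psi',psi.round(2),'tilt',(R[:,2]).round(3),'F',s['force'].round(1),'w',round(s['grip_width'],3),round(s['gripper_force'],1))
    n=int(np.ceil(np.linalg.norm(d)/.12))
    print('total',d.round(4),'n',n,'per row',(d/max(n,1)).round(4),'az',None if yaw is None else round((psi-yaw)/180,4))
E
python3 -c "
from h import *
go(450,-325,150)"
```

```text
t 0.25 tcp [ 217.9 -532.   231. ] psi 22.28 tilt [-0.     0.001 -1.   ] F [ 0.2  0.3 -1. ] w 1.001 0.0
total [ 0.733  -0.2587  0.2027] n 7 per row [ 0.1047 -0.037   0.029 ] az None
```

carry_out --increments '[{"x":0,"y":0,"z":0,"ax":0,"ay":0,"az":-0.0435},{"x":0,"y":0,"z":0,"ax":0,"ay":0,"az":-0.0435}]' --hand 1

```text
time_s: 0.45
eef_pos: [217.9, -532.0, 231.2]
ee_rot: [0.945, 0.328, 0.0, -0.0]
force: [-0.1, 0.1, -0.5]
grip_width: 1.002
gripper_force: 0.0
```

```bash
python3 -c "
from h import *
go(450,-325,120)"
```

```text
t 0.45 tcp [ 217.9 -532.   231.2] psi 38.24 tilt [-0.  0. -1.] F [-0.1  0.1 -0.5] w 1.002 0.0
total [ 0.776  -0.0474  0.278 ] n 7 per row [ 0.1109 -0.0068  0.0397] az None
```

carry_out --increments '[{"x":0.11,"y":-0.007,"z":0.03,"ax":0,"ay":0,"az":0},{"x":0.11,"y":-0.007,"z":0.03,"ax":0,"ay":0,"az":0},{"x":0.11,"y":-0.007,"z":0.03,"ax":0,"ay":0,"az":0},{"x":0.11,"y":-0.007,"z":0.03,"ax":0,"ay":0,"az":0},{"x":0.11,"y":-0.007,"z":0.03,"ax":0,"ay":0,"az":0}]'

```text
time_s: 0.95
eef_pos: [383.9, -384.4, 170.9]
ee_rot: [0.946, 0.325, 0.0, 0.0]
force: [0.9, -0.6, 0.1]
grip_width: 1.0
gripper_force: 0.0
```

carry_out --increments '[{"x":0.11,"y":-0.007,"z":0.03,"ax":0,"ay":0,"az":0},{"x":0.11,"y":-0.006,"z":0.03,"ax":0,"ay":0,"az":0},{"x":0,"y":0,"z":0,"ax":0,"ay":0,"az":0},{"x":0,"y":0,"z":0,"ax":0,"ay":0,"az":0}]'

```text
time_s: 1.35
eef_pos: [449.5, -326.8, 147.0]
ee_rot: [0.945, 0.326, -0.0, -0.0]
force: [-1.0, 0.6, 0.4]
grip_width: 1.0
gripper_force: 0.0
```

```bash
python3 - <<'E'
from h import *
go(450,-325.3,10)
d=shot('top','t1.png');s=shot('scene')
a=d['frame'][170:300,360:500,::-1];b=s['frame'][90:220,240:380,::-1]
cv2.imwrite('pics/c1.png',cv2.resize(np.hstack([a,b]),None,fx=2.8,fy=2.8))
E
```

```text
t 1.35 tcp [ 449.5 -326.8  147. ] psi 38.06 tilt [-0.001  0.    -1.   ] F [-1.   0.6  0.4] w 1.0 0.0
total [ 0.0034 -0.0019  0.3424] n 3 per row [ 0.0011 -0.0006  0.1141] az None
```

View pics/c1.png

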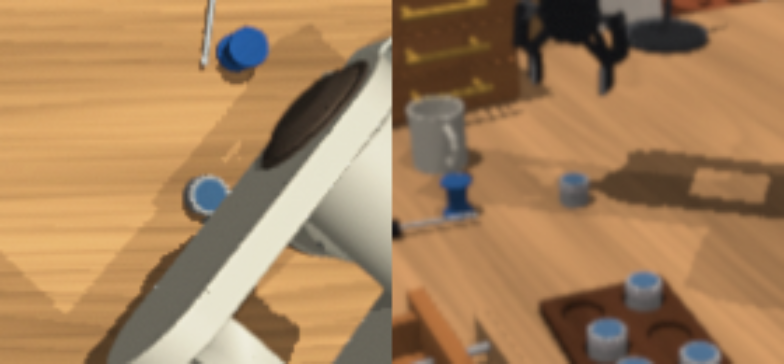

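The tin stands undisturbed at about (434,239) in the top view, with the gripper above it. Descending.

carry_out --increments '[{"x":0.0034,"y":-0.0019,"z":0.1,"ax":0,"ay":0,"az":0},{"x":0,"y":0,"z":0.1,"ax":0,"ay":0,"az":0},{"x":0,"y":0,"z":0.08,"ax":0,"ay":0,"az":0},{"x":0,"y":0,"z":0.062,"ax":0,"ay":0,"az":0},{"x":0,"y":0,"z":0,"ax":0,"ay":0,"az":0}]'

```text
time_s: 1.95
eef_pos: [447.6, -325.9, 7.8]
ee_rot: [0.946, 0.324, -0.001, -0.002]
force: [-0.6, 0.1, 0.9]
grip_width: 1.0
gripper_force: 0.0
```

carry_out --increments '[{"x":0,"y":0,"z":0,"ax":0,"ay":0,"az":0},{"x":0,"y":0,"z":0,"ax":0,"ay":0,"az":0},{"x":0,"y":0,"z":0,"ax":0,"ay":0,"az":0},{"x":0,"y":0,"z":0,"ax":0,"ay":0,"az":0},{"x":0,"y":0,"z":0,"ax":0,"ay":0,"az":0}]' --hand 0.3

```text
time_s: 2.45
eef_pos: [450.1, -326.8, 12.3]
ee_rot: [0.946, 0.325, 0.0, 0.001]
force: [-2.2, 1.5, 12.1]
grip_width: 0.45
gripper_force: 59.1
```

carry_out --increments '[{"x":0,"y":0,"z":0,"ax":0,"ay":0,"az":0},{"x":0,"y":0,"z":0,"ax":0,"ay":0,"az":0},{"x":0,"y":0,"z":0,"ax":0,"ay":0,"az":0},{"x":0,"y":0,"z":0,"ax":0,"ay":0,"az":0}]'

```text
time_s: 2.85
eef_pos: [450.2, -326.8, 12.3]
ee_rot: [0.946, 0.325, 0.0, 0.001]
force: [-4.0, 1.4, 13.5]
grip_width: 0.45
gripper_force: 59.1
```

carry_out --increments '[{"x":0,"y":0,"z":-0.05,"ax":0,"ay":0,"az":0},{"x":0,"y":0,"z":-0.08,"ax":0,"ay":0,"az":0},{"x":0,"y":0,"z":-0.08,"ax":0,"ay":0,"az":0},{"x":0,"y":0,"z":-0.04,"ax":0,"ay":0,"az":0},{"x":0,"y":0,"z":0,"ax":0,"ay":0,"az":0}]'

```text
time_s: 3.35
eef_pos: [450.6, -327.0, 113.7]
ee_rot: [0.946, 0.325, 0.001, 0.002]
force: [-0.1, -0.4, -1.3]
grip_width: 0.447
gripper_force: 60.3
```

```bash
python3 - <<'E'
from h import *
go(571,-66,110)
s=shot('scene')
b=s['frame'][60:220,220:400,::-1]
cv2.imwrite('pics/c2.png',cv2.resize(b,None,fx=3,fy=3))
E
```

```text
t 3.35 tcp [ 450.6 -327.   113.7] psi 37.94 tilt [ 0.004 -0.003 -1.   ] F [-0.1 -0.4 -1.3] w 0.447 60.3
total [ 0.6385 -0.3295  0.0082] n 6 per row [ 0.1064 -0.0549  0.0014] az None
```

View pics/c2.png

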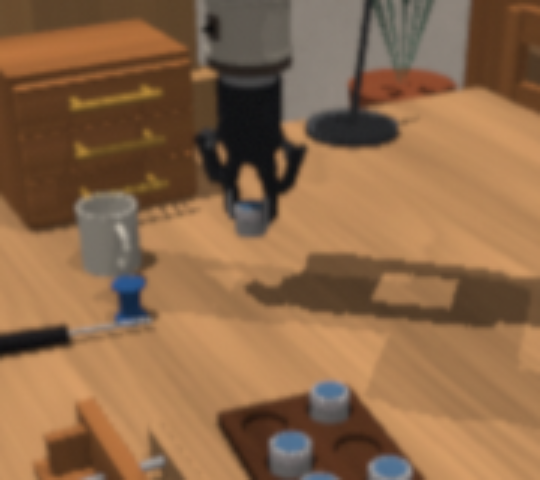

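carry_out --increments '[{"x":0.106,"y":-0.055,"z":0,"ax":0,"ay":0,"az":0},{"x":0.106,"y":-0.055,"z":0,"ax":0,"ay":0,"az":0},{"x":0.106,"y":-0.055,"z":0,"ax":0,"ay":0,"az":0},{"x":0.106,"y":-0.055,"z":0,"ax":0,"ay":0,"az":0},{"x":0.106,"y":-0.055,"z":0,"ax":0,"ay":0,"az":0}]'

```text
time_s: 3.9
eef_pos: [549.3, -107.0, 109.5]
ee_rot: [0.946, 0.325, -0.0, -0.0]
force: [0.1, -0.6, -0.7]
grip_width: 0.446
gripper_force: 60.3
```

carry_out --increments '[{"x":0.106,"y":-0.055,"z":0,"ax":0,"ay":0,"az":0},{"x":0,"y":0,"z":0,"ax":0,"ay":0,"az":0},{"x":0,"y":0,"z":0,"ax":0,"ay":0,"az":0}]'

```text
time_s: 4.2
eef_pos: [568.8, -64.6, 109.3]
ee_rot: [0.945, 0.326, -0.001, -0.0]
force: [0.1, 0.1, -1.5]
grip_width: 0.447
gripper_force: 60.4
```

```bash
python3 - <<'E'
from h import *
go(570.5,-66.4,40)
go(570.5,-66.4,21)
E
```

```text
t 4.2 tcp [568.8 -64.6 109.3] psi 38.07 tilt [-0.002  0.    -1.   ] F [ 0.1  0.1 -1.5] w 0.447 60.4
total [0.0007 0.0064 0.1733] n 2 per row [0.0003 0.0032 0.0866] az None
t 4.2 tcp [568.8 -64.6 109.3] psi 38.07 tilt [-0.002  0.    -1.   ] F [ 0.1  0.1 -1.5] w 0.447 60.4
total [0.0007 0.0064 0.2208] n 2 per row [0.0004 0.0032 0.1104] az None
```

carry_out --increments '[{"x":0.0005,"y":0.006,"z":0.09,"ax":0,"ay":0,"az":0},{"x":0,"y":0,"z":0.08,"ax":0,"ay":0,"az":0},{"x":0,"y":0,"z":0,"ax":0,"ay":0,"az":0},{"x":0,"y":0,"z":0,"ax":0,"ay":0,"az":0}]'

```text
time_s: 4.6
eef_pos: [570.4, -68.3, 42.8]
ee_rot: [0.946, 0.324, -0.0, -0.0]
force: [-0.6, 0.8, 2.0]
grip_width: 0.447
gripper_force: 60.5
```

```bash
python3 - <<'E'
from h import *
go(570.5,-66.4,21)
d=shot('top');s=shot('scene')
a=d['frame'][160:250,265:365,::-1];b=s['frame'][160:250,280:380,::-1]
cv2.imwrite('pics/c3.png',cv2.resize(np.hstack([a,b]),None,fx=4,fy=4))
E
```

```text
t 4.6 tcp [570.4 -68.3  42.8] psi 37.87 tilt [-0.001  0.    -1.   ] F [-0.6  0.8  2. ] w 0.447 60.5
total [ 0.0032 -0.0035  0.0545] n 1 per row [ 0.0032 -0.0035  0.0545] az None
```

View pics/c3.png

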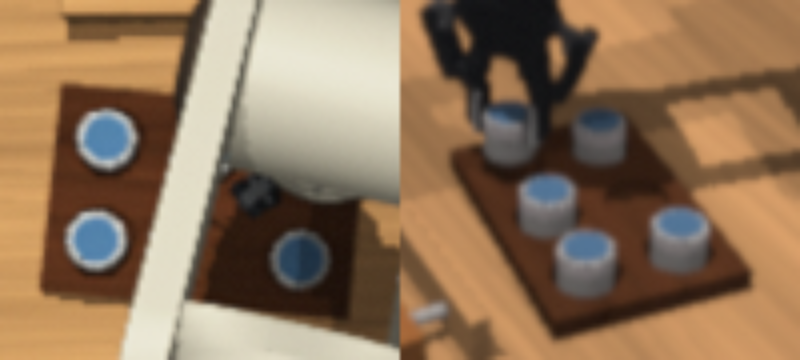

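The scene view shows the tin over the corner pocket at about crop (508,135), and the other tins are untouched. Lowering.

carry_out --increments '[{"x":0.002,"y":-0.0025,"z":0.02,"ax":0,"ay":0,"az":0},{"x":0,"y":0,"z":0.02,"ax":0,"ay":0,"az":0},{"x":0,"y":0,"z":0.014,"ax":0,"ay":0,"az":0},{"x":0,"y":0,"z":0,"ax":0,"ay":0,"az":0},{"x":0,"y":0,"z":0,"ax":0,"ay":0,"az":0}]'

```text
time_s: 5.2
eef_pos: [570.7, -66.0, 20.6]
ee_rot: [0.946, 0.325, -0.0, -0.0]
force: [0.4, 0.5, -1.2]
grip_width: 0.449
gripper_force: 60.6
```

Seated without contact force. I'll open part way and lift.

carry_out --increments '[{"x":0,"y":0,"z":0,"ax":0,"ay":0,"az":0},{"x":0,"y":0,"z":0,"ax":0,"ay":0,"az":0},{"x":0,"y":0,"z":0,"ax":0,"ay":0,"az":0},{"x":0,"y":0,"z":0,"ax":0,"ay":0,"az":0}]' --hand 0.8

```text
time_s: 5.6
eef_pos: [570.8, -66.1, 20.9]
ee_rot: [0.946, 0.325, -0.0, -0.0]
force: [0.1, -0.6, -0.8]
grip_width: 0.8
gripper_force: 0.0
```

carry_out --increments '[{"x":0,"y":0,"z":-0.05,"ax":0,"ay":0,"az":0},{"x":0,"y":0,"z":-0.1,"ax":0,"ay":0,"az":0},{"x":0,"y":0,"z":-0.1,"ax":0,"ay":0,"az":0},{"x":0,"y":0,"z":-0.05,"ax":0,"ay":0,"az":0},{"x":0,"y":0,"z":0,"ax":0,"ay":0,"az":0}]'

```text
time_s: 6.1
eef_pos: [572.1, -66.4, 144.3]
ee_rot: [0.946, 0.325, 0.002, 0.001]
force: [0.8, -0.0, -0.7]
grip_width: 0.796
gripper_force: 0.0
```

```bash
python3 - <<'E'
from h import *
s=shot('scene')
hsv=cv2.cvtColor(s['frame'],cv2.COLOR_RGB2HSV);m=cv2.inRange(hsv,(95,70,60),(125,255,255))
n,l,st,c=cv2.connectedComponentsWithStats(m)
for i in range(1,n):
    if 20<st[i][4]<100 and st[i][1]>140: print(st[i],c[i].round(1),cast(s,*c[i],42)[:2].round(1),cast(s,*c[i],34)[:2].round(1))
go(575,325,125)
E
```

```text
[326 188   8   4  30] [329.5 189.6] [498.9 -56.4] [492.5 -67. ]
[304 193   8   4  29] [307.4 194.6] [572.  -64.6] [566.6 -75.3]
[312 205  10   5  43] [316.4 206.9] [578.7   5.3] [573.4  -4.5]
[345 213  10   6  48] [349.6 215.5] [516.2  86. ] [510.1  77.3]
[321 219  11   6  51] [326.1 221.4] [587.8  77.9] [582.6  69. ]
[379 277  12   9  90] [384.4 280.8] [580.2 331.4] [574.9 325.8]
t 6.15 tcp [571.3 -66.2 142.1] psi 37.94 tilt [ 0.002 -0.001 -1.   ] F [ 0.4 -0.  -0.4] w 0.801 0.0
total [ 0.6085 -0.7658  0.0423] n 9 per row [ 0.0676 -0.0851  0.0047] az None
```

Spare1 is seated: it measures (572,-65) at the seated height. On to the other spare.

carry_out --increments '[{"x":0.068,"y":-0.085,"z":0,"ax":0,"ay":0,"az":0},{"x":0.068,"y":-0.085,"z":0,"ax":0,"ay":0,"az":0},{"x":0.068,"y":-0.085,"z":0,"ax":0,"ay":0,"az":0},{"x":0.068,"y":-0.085,"z":0,"ax":0,"ay":0,"az":0},{"x":0.068,"y":-0.085,"z":0,"ax":0,"ay":0,"az":0}]' --hand 1

```text
time_s: 6.65
eef_pos: [572.8, 153.2, 139.5]
ee_rot: [0.946, 0.325, -0.001, -0.0]
force: [0.4, -0.7, 0.4]
grip_width: 0.999
gripper_force: 0.0
```

carry_out --increments '[{"x":0.067,"y":-0.085,"z":0,"ax":0,"ay":0,"az":0},{"x":0.067,"y":-0.085,"z":0,"ax":0,"ay":0,"az":0},{"x":0.067,"y":-0.085,"z":0,"ax":0,"ay":0,"az":0},{"x":0.067,"y":-0.085,"z":0,"ax":0,"ay":0,"az":0},{"x":0,"y":0,"z":0,"ax":0,"ay":0,"az":0}]'

```text
time_s: 7.15
eef_pos: [573.1, 329.1, 138.8]
ee_rot: [0.945, 0.327, -0.001, -0.001]
force: [0.6, -0.7, -0.9]
grip_width: 0.999
gripper_force: 0.0
```

carry_out --increments '[{"x":0,"y":0,"z":0,"ax":0,"ay":0,"az":0},{"x":0,"y":0,"z":0,"ax":0,"ay":0,"az":0}]'

```text
time_s: 7.35
eef_pos: [574.3, 323.9, 140.0]
ee_rot: [0.946, 0.325, -0.001, 0.0]
force: [-0.6, -0.4, -0.3]
grip_width: 0.997
gripper_force: 0.0
```

```bash
python3 -c "
from h import *
go(575.2,325.7,11)"
```

```text
t 7.35 tcp [574.3 323.9 140. ] psi 37.91 tilt [-0.001 -0.001 -1.   ] F [-0.6 -0.4 -0.3] w 0.997 0.0
total [ 0.0051 -0.002   0.3224] n 3 per row [ 0.0017 -0.0007  0.1075] az None
```

carry_out --increments '[{"x":0.004,"y":-0.002,"z":0.1,"ax":0,"ay":0,"az":0},{"x":0,"y":0,"z":0.1,"ax":0,"ay":0,"az":0},{"x":0,"y":0,"z":0.08,"ax":0,"ay":0,"az":0},{"x":0,"y":0,"z":0.04,"ax":0,"ay":0,"az":0},{"x":0,"y":0,"z":0,"ax":0,"ay":0,"az":0}]'

```text
time_s: 7.85
eef_pos: [574.5, 325.1, 11.0]
ee_rot: [0.946, 0.325, -0.002, 0.0]
force: [-1.0, -0.7, -0.4]
grip_width: 0.995
gripper_force: 0.0
```

carry_out --increments '[{"x":0,"y":0,"z":0,"ax":0,"ay":0,"az":0},{"x":0,"y":0,"z":0,"ax":0,"ay":0,"az":0},{"x":0,"y":0,"z":0,"ax":0,"ay":0,"az":0},{"x":0,"y":0,"z":0,"ax":0,"ay":0,"az":0},{"x":0,"y":0,"z":0,"ax":0,"ay":0,"az":0}]' --hand 0.3

```text
time_s: 8.35
eef_pos: [575.9, 326.7, 14.8]
ee_rot: [0.946, 0.325, 0.001, -0.0]
force: [-3.0, -2.3, 10.6]
grip_width: 0.443
gripper_force: 59.6
```

carry_out --increments '[{"x":0,"y":0,"z":0,"ax":0,"ay":0,"az":0},{"x":0,"y":0,"z":0,"ax":0,"ay":0,"az":0},{"x":0,"y":0,"z":0,"ax":0,"ay":0,"az":0},{"x":0,"y":0,"z":0,"ax":0,"ay":0,"az":0}]'

```text
time_s: 8.75
eef_pos: [575.9, 326.6, 14.8]
ee_rot: [0.946, 0.325, 0.001, -0.0]
force: [-2.2, -2.1, 11.2]
grip_width: 0.445
gripper_force: 59.6
```

carry_out --increments '[{"x":0,"y":0,"z":-0.05,"ax":0,"ay":0,"az":0},{"x":0,"y":0,"z":-0.08,"ax":0,"ay":0,"az":0},{"x":0,"y":0,"z":-0.08,"ax":0,"ay":0,"az":0},{"x":0,"y":0,"z":-0.04,"ax":0,"ay":0,"az":0},{"x":0,"y":0,"z":0,"ax":0,"ay":0,"az":0}]'

```text
time_s: 9.25
eef_pos: [576.2, 326.9, 115.7]
ee_rot: [0.946, 0.325, 0.002, -0.0]
force: [-0.3, -0.4, -0.9]
grip_width: 0.447
gripper_force: 60.3
```

```bash
python3 -c "
from h import *
go(507.8,14.2,112)"
```

```text
t 9.25 tcp [576.2 326.9 115.7] psi 37.94 tilt [ 0.004  0.002 -1.   ] F [-0.3 -0.4 -0.9] w 0.447 60.3
total [-0.6155  0.5112  0.0072] n 7 per row [-0.0879  0.073   0.001 ] az None
```

carry_out --increments '[{"x":-0.088,"y":0.073,"z":0,"ax":0,"ay":0,"az":0},{"x":-0.088,"y":0.073,"z":0,"ax":0,"ay":0,"az":0},{"x":-0.088,"y":0.073,"z":0,"ax":0,"ay":0,"az":0},{"x":-0.088,"y":0.073,"z":0,"ax":0,"ay":0,"az":0},{"x":-0.088,"y":0.073,"z":0,"ax":0,"ay":0,"az":0}]'

```text
time_s: 9.75
eef_pos: [524.9, 101.4, 111.4]
ee_rot: [0.946, 0.325, -0.001, -0.0]
force: [1.0, -0.7, -0.4]
grip_width: 0.445
gripper_force: 60.3
```

carry_out --increments '[{"x":-0.088,"y":0.073,"z":0,"ax":0,"ay":0,"az":0},{"x":-0.087,"y":0.073,"z":0,"ax":0,"ay":0,"az":0},{"x":0,"y":0,"z":0,"ax":0,"ay":0,"az":0},{"x":0,"y":0,"z":0,"ax":0,"ay":0,"az":0},{"x":0,"y":0,"z":0,"ax":0,"ay":0,"az":0}]'

```text
time_s: 10.25
eef_pos: [506.7, 14.5, 112.1]
ee_rot: [0.946, 0.325, -0.0, -0.0]
force: [0.1, 0.7, -0.1]
grip_width: 0.445
gripper_force: 60.4
```

```bash
python3 -c "
from h import *
go(508.2,14.6,45)"
```

```text
t 10.25 tcp [506.7  14.5 112.1] psi 37.95 tilt [-0.001  0.    -1.   ] F [ 0.1  0.7 -0.1] w 0.445 60.4
total [0.0031 0.0023 0.1679] n 2 per row [0.0015 0.0012 0.0839] az None
```

carry_out --increments '[{"x":0.003,"y":0.002,"z":0.09,"ax":0,"ay":0,"az":0},{"x":0,"y":0,"z":0.075,"ax":0,"ay":0,"az":0},{"x":0,"y":0,"z":0,"ax":0,"ay":0,"az":0},{"x":0,"y":0,"z":0,"ax":0,"ay":0,"az":0},{"x":0,"y":0,"z":0,"ax":0,"ay":0,"az":0}]'

```text
time_s: 10.75
eef_pos: [509.2, 14.5, 48.4]
ee_rot: [0.946, 0.325, 0.001, 0.0]
force: [0.7, -0.1, -0.6]
grip_width: 0.444
gripper_force: 60.5
```

```bash
python3 - <<'E'
from h import *
go(508.2,14.6,24)
s=shot('scene')
b=s['frame'][170:250,270:390,::-1]
cv2.imwrite('pics/c4.png',cv2.resize(b,None,fx=5,fy=5))
E
```

```text
t 10.75 tcp [509.2  14.5  48.4] psi 37.98 tilt [ 0.002 -0.    -1.   ] F [ 0.7 -0.1 -0.6] w 0.444 60.5
total [-0.0018 -0.0019  0.061 ] n 1 per row [-0.0018 -0.0019  0.061 ] az None
```

View pics/c4.png

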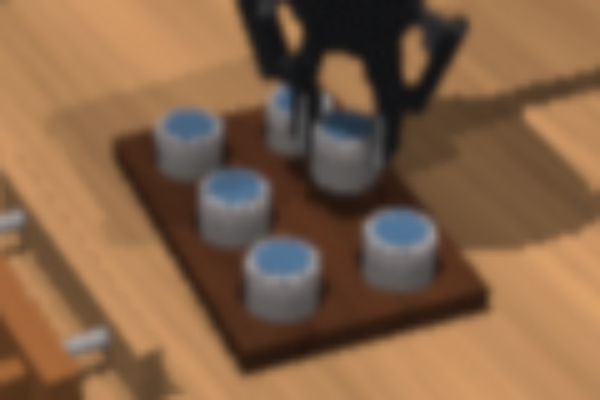

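The held tin, at crop (345,155), hovers over the middle rear pocket. The other five stand in their pockets.

carry_out --increments '[{"x":-0.001,"y":-0.001,"z":0.02,"ax":0,"ay":0,"az":0},{"x":0,"y":0,"z":0.02,"ax":0,"ay":0,"az":0},{"x":0,"y":0,"z":0.02,"ax":0,"ay":0,"az":0},{"x":0,"y":0,"z":0,"ax":0,"ay":0,"az":0},{"x":0,"y":0,"z":0,"ax":0,"ay":0,"az":0}]'

```text
time_s: 11.3
eef_pos: [507.6, 14.1, 22.6]
ee_rot: [0.946, 0.325, -0.0, -0.0]
force: [-0.2, -0.0, -1.5]
grip_width: 0.444
gripper_force: 64.5
```

carry_out --increments '[{"x":0,"y":0,"z":0,"ax":0,"ay":0,"az":0},{"x":0,"y":0,"z":0,"ax":0,"ay":0,"az":0},{"x":0,"y":0,"z":0,"ax":0,"ay":0,"az":0},{"x":0,"y":0,"z":0,"ax":0,"ay":0,"az":0}]' --hand 0.75

```text
time_s: 11.7
eef_pos: [507.8, 14.1, 23.0]
ee_rot: [0.946, 0.325, 0.0, 0.0]
force: [-0.5, -0.3, -0.2]
grip_width: 0.751
gripper_force: 0.0
```

carry_out --increments '[{"x":0,"y":0,"z":-0.05,"ax":0,"ay":0,"az":0},{"x":0,"y":0,"z":-0.1,"ax":0,"ay":0,"az":0},{"x":0,"y":0,"z":-0.05,"ax":0,"ay":0,"az":0.04},{"x":0,"y":0,"z":0,"ax":0,"ay":0,"az":0.042},{"x":0,"y":0,"z":0,"ax":0,"ay":0,"az":0.042}]'

```text
time_s: 12.2
eef_pos: [508.1, 14.1, 103.8]
ee_rot: [0.991, 0.133, 0.001, 0.0]
force: [0.1, -0.2, -0.8]
grip_width: 0.748
gripper_force: 0.0
```

carry_out --increments '[{"x":0,"y":0,"z":0,"ax":0,"ay":0,"az":0.042},{"x":0,"y":0,"z":0,"ax":0,"ay":0,"az":0.042},{"x":0,"y":0,"z":0,"ax":0,"ay":0,"az":0.042},{"x":0,"y":0,"z":0,"ax":0,"ay":0,"az":0},{"x":0,"y":0,"z":0,"ax":0,"ay":0,"az":0}]' --hand 1

```text
time_s: 12.7
eef_pos: [507.8, 14.1, 103.0]
ee_rot: [0.998, -0.06, 0.0, -0.0]
force: [-0.2, -0.1, -0.7]
grip_width: 1.002
gripper_force: 0.0
```

```bash
python3 - <<'E'
from h import *
s=shot('scene')
hsv=cv2.cvtColor(s['frame'],cv2.COLOR_RGB2HSV);m=cv2.inRange(hsv,(95,70,60),(125,255,255))
n,l,st,c=cv2.connectedComponentsWithStats(m)
for i in range(1,n):
    if 20<st[i][4]<100 and st[i][1]>140: print(st[i],c[i].round(1),cast(s,*c[i],42)[:2].round(1))
go(437,23,60,-7)
E
```

```text
[326 188   8   5  29] [329.5 189.6] [498.9 -56.5]
[303 193   9   4  30] [307.2 194.6] [572.4 -64.8]
[335 199  10   6  47] [339.2 201.3] [505.5  12.4]
[312 204  10   6  46] [316.4 206.7] [578.3   4.4]
[345 212  10   7  50] [349.7 215.3] [515.7  85.5]
[321 219  11   6  52] [326.2 221.3] [587.5  77.8]
t 12.75 tcp [507.7  14.1 102.9] psi -6.84 tilt [-0.  0. -1.] F [ 0.1 -0.1  0.7] w 0.999 0.0
total [-0.1783 -0.001   0.1073] n 2 per row [-0.0891 -0.0005  0.0537] az 0.0009
```

All six tins are seated. I'll move behind the block and come down with the open fingers as a two-point pusher.

carry_out --increments '[{"x":-0.09,"y":0,"z":0,"ax":0,"ay":0,"az":0},{"x":-0.09,"y":0,"z":0,"ax":0,"ay":0,"az":0},{"x":0,"y":0,"z":0.1,"ax":0,"ay":0,"az":0},{"x":0,"y":0,"z":0.1,"ax":0,"ay":0,"az":0},{"x":0,"y":0,"z":0,"ax":0,"ay":0,"az":0}]'

```text
time_s: 13.25
eef_pos: [433.6, 23.3, 19.6]
ee_rot: [0.998, -0.06, -0.003, -0.0]
force: [-0.7, 0.9, 0.0]
grip_width: 0.998
gripper_force: 0.0
```

carry_out --increments '[{"x":0,"y":0,"z":0.025,"ax":0,"ay":0,"az":0},{"x":0,"y":0,"z":0.025,"ax":0,"ay":0,"az":0},{"x":0,"y":0,"z":0.02,"ax":0,"ay":0,"az":0},{"x":0,"y":0,"z":0,"ax":0,"ay":0,"az":0},{"x":0,"y":0,"z":0,"ax":0,"ay":0,"az":0}]'

```text
time_s: 13.75
eef_pos: [436.5, 22.9, -4.8]
ee_rot: [0.998, -0.062, 0.0, -0.0]
force: [-0.2, 0.1, -0.1]
grip_width: 1.002
gripper_force: 0.0
```

```bash
python3 - <<'E'
from h import *
go(458,20,-6,-7)
E
```

```text
t 13.75 tcp [436.5  22.9  -4.8] psi -7.06 tilt [ 0.  0. -1.] F [-0.2  0.1 -0.1] w 1.002 0.0
total [0.0541 0.0007 0.003 ] n 1 per row [0.0541 0.0007 0.003 ] az -0.0003
```

carry_out --increments '[{"x":0.008,"y":0,"z":0,"ax":0,"ay":0,"az":0},{"x":0.008,"y":0,"z":0,"ax":0,"ay":0,"az":0},{"x":0.008,"y":0,"z":0,"ax":0,"ay":0,"az":0},{"x":0.007,"y":0,"z":0,"ax":0,"ay":0,"az":0},{"x":0.006,"y":0,"z":0,"ax":0,"ay":0,"az":0}]'

```text
time_s: 14.25
eef_pos: [451.3, 21.1, -5.1]
ee_rot: [0.998, -0.062, -0.0, -0.0]
force: [0.3, -1.2, 0.3]
grip_width: 1.001
gripper_force: 0.0
```

carry_out --increments '[{"x":0.006,"y":0,"z":0,"ax":0,"ay":0,"az":0},{"x":0.006,"y":0,"z":0,"ax":0,"ay":0,"az":0},{"x":0.006,"y":0,"z":0,"ax":0,"ay":0,"az":0},{"x":0.006,"y":0,"z":0,"ax":0,"ay":0,"az":0},{"x":0.006,"y":0,"z":0,"ax":0,"ay":0,"az":0}]'

```text
time_s: 14.75
eef_pos: [462.1, 19.8, -5.2]
ee_rot: [0.998, -0.062, -0.001, -0.0]
force: [-9.3, 1.4, 6.7]
grip_width: 1.0
gripper_force: 4.4
```

carry_out --increments '[{"x":0.006,"y":0,"z":0,"ax":0,"ay":0,"az":0},{"x":0.006,"y":0,"z":0,"ax":0,"ay":0,"az":0},{"x":0.006,"y":0,"z":0,"ax":0,"ay":0,"az":0}]'

```text
time_s: 15.05
eef_pos: [469.3, 18.9, -5.2]
ee_rot: [0.998, -0.062, -0.001, -0.0]
force: [-8.8, 0.7, 6.9]
grip_width: 1.003
gripper_force: 4.4
```

carry_out --increments '[{"x":0.006,"y":0.0001,"z":0,"ax":0,"ay":0,"az":-0.0031},{"x":0.006,"y":0.0002,"z":0,"ax":0,"ay":0,"az":-0.0031},{"x":0.006,"y":0.0002,"z":0,"ax":0,"ay":0,"az":-0.0031},{"x":0.006,"y":0.0003,"z":0,"ax":0,"ay":0,"az":-0.0031},{"x":0.006,"y":0.0003,"z":0,"ax":0,"ay":0,"az":-0.0031}]'

```text
time_s: 15.55
eef_pos: [481.4, 17.0, -5.2]
ee_rot: [0.999, -0.037, -0.001, 0.0]
force: [-6.8, -1.7, 4.4]
grip_width: 1.003
gripper_force: 3.4
```

carry_out --increments '[{"x":0.006,"y":0.0004,"z":0,"ax":0,"ay":0,"az":-0.0031},{"x":0.006,"y":0.0004,"z":0,"ax":0,"ay":0,"az":-0.0031},{"x":0.006,"y":0.0005,"z":0,"ax":0,"ay":0,"az":-0.0031},{"x":0.006,"y":0.0005,"z":0,"ax":0,"ay":0,"az":-0.0031},{"x":0.006,"y":0.0005,"z":0,"ax":0,"ay":0,"az":-0.0031}]'

```text
time_s: 16.05
eef_pos: [493.3, 15.4, -5.3]
ee_rot: [1.0, -0.013, -0.001, 0.0]
force: [-6.9, -1.2, 4.6]
grip_width: 1.005
gripper_force: 3.4
```

```bash
cat > m.py <<'E'
from h import *
go(530,11.1,-5,-1.4)
s=shot('scene');d=shot('top')
hsv=cv2.cvtColor(s['frame'],cv2.COLOR_RGB2HSV);m=cv2.inRange(hsv,(95,70,60),(125,255,255))
n,l,st,c=cv2.connectedComponentsWithStats(m)
P=[cast(s,*c[i],42)[:2] for i in range(1,n) if 20<st[i][4]<100 and st[i][1]>140]
P=sorted(P,key=lambda p:-p[0])
a=sorted(P[:3],key=lambda p:-p[1]);b=sorted(P[3:],key=lambda p:-p[1])
print(np.round(P,1).tolist());print('centre',np.mean(P,0).round(1))
v=(np.array(a[0])-a[2]+b[0]-b[2])/2;print('yaw',np.degrees(np.arctan2(-v[0],v[1])).round(2))
a=d['frame'][100:260,230:400,::-1];b=s['frame'][160:290,200:400,::-1]
import sys
if len(sys.argv)>1: cv2.imwrite('pics/'+sys.argv[1],np.hstack([cv2.resize(a,(425,400)),cv2.resize(b,(375,400))]))
E
python3 m.py m1.png
```

```text
t 16.05 tcp [493.3  15.4  -5.3] psi -1.47 tilt [-0.002 -0.    -1.   ] F [-6.9 -1.2  4.6] w 1.005 3.4
total [ 0.092   0.0084 -0.0008] n 1 per row [ 0.092   0.0084 -0.0008] az -0.0004
[[618.3, 83.6], [616.3, -58.7], [615.9, 11.7], [546.0, 85.9], [543.6, 12.8], [543.1, -55.8]]
centre [580.5  13.2]
yaw -0.99
```

View pics/m1.png

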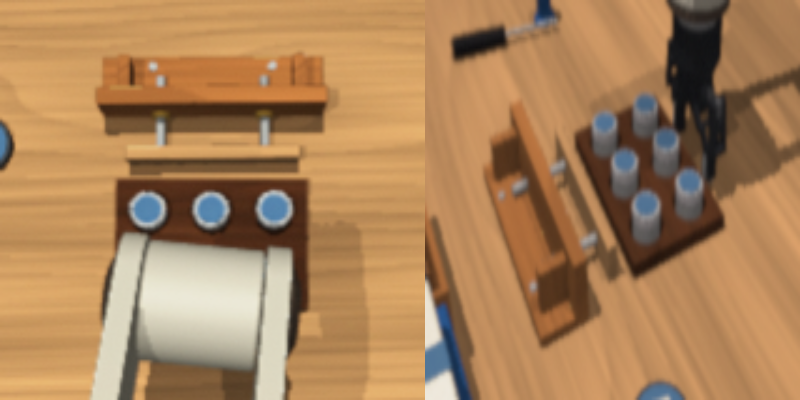

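The block is square to the pad and centred within about 3 mm; the pad spans crop x 128–299 and the block 117–308. Pushing on steadily.

carry_out --increments '[{"x":0.006,"y":0.0003,"z":0,"ax":0,"ay":0,"az":0},{"x":0.006,"y":0.0003,"z":0,"ax":0,"ay":0,"az":0},{"x":0.006,"y":0.0003,"z":0,"ax":0,"ay":0,"az":0},{"x":0.006,"y":0.0003,"z":0,"ax":0,"ay":0,"az":0},{"x":0.005,"y":0.0003,"z":0,"ax":0,"ay":0,"az":0}]'

```text
time_s: 16.65
eef_pos: [504.9, 14.7, -5.3]
ee_rot: [1.0, -0.013, -0.001, -0.0]
force: [-7.5, 1.0, 5.1]
grip_width: 0.999
gripper_force: 3.8
```

carry_out --increments '[{"x":0.003,"y":0,"z":0,"ax":0,"ay":0,"az":0},{"x":0.003,"y":0,"z":0,"ax":0,"ay":0,"az":0},{"x":0.003,"y":0,"z":0,"ax":0,"ay":0,"az":0}]'

```text
time_s: 16.95
eef_pos: [508.4, 14.6, -5.3]
ee_rot: [1.0, -0.013, -0.001, -0.0]
force: [-7.8, 0.2, 4.5]
grip_width: 0.998
gripper_force: 3.7
```

carry_out --increments '[{"x":0.003,"y":0,"z":0,"ax":0,"ay":0,"az":0},{"x":0.003,"y":0,"z":0,"ax":0,"ay":0,"az":0},{"x":0.003,"y":0,"z":0,"ax":0,"ay":0,"az":0}]'

```text
time_s: 17.25
eef_pos: [512.0, 14.6, -5.3]
ee_rot: [1.0, -0.013, -0.001, -0.0]
force: [-7.5, 0.9, 5.2]
grip_width: 0.996
gripper_force: 3.7
```

carry_out --increments '[{"x":0.003,"y":0,"z":0,"ax":0,"ay":0,"az":0},{"x":0.003,"y":0,"z":0,"ax":0,"ay":0,"az":0},{"x":0.003,"y":0,"z":0,"ax":0,"ay":0,"az":0}]'

```text
time_s: 17.55
eef_pos: [515.4, 14.5, -5.3]
ee_rot: [1.0, -0.013, -0.001, -0.0]
force: [-10.3, -0.5, 7.1]
grip_width: 0.999
gripper_force: 5.2
```

carry_out --increments '[{"x":0.003,"y":0,"z":0,"ax":0,"ay":0,"az":0},{"x":0.003,"y":0,"z":0,"ax":0,"ay":0,"az":0},{"x":0.003,"y":0,"z":0,"ax":0,"ay":0,"az":0}]'

```text
time_s: 17.85
eef_pos: [518.6, 14.3, -5.3]
ee_rot: [1.0, -0.013, -0.002, -0.0]
force: [-14.2, -1.3, 9.7]
grip_width: 1.001
gripper_force: 7.2
```

```bash
python3 m.py
```

```text
t 17.85 tcp [518.6  14.3  -5.3] psi -1.47 tilt [-0.003  0.    -1.   ] F [-14.2  -1.3   9.7] w 1.001 7.2
total [ 0.0288  0.0073 -0.0009] n 1 per row [ 0.0288  0.0073 -0.0009] az -0.0004
[[642.3, 83.3], [641.5, 11.5], [640.9, -58.4], [571.0, 84.5], [568.1, 11.2], [567.9, -56.9]]
centre [605.3  12.5]
yaw -0.91
```

carry_out --increments '[{"x":0.003,"y":0,"z":0,"ax":0,"ay":0,"az":0},{"x":0.003,"y":0,"z":0,"ax":0,"ay":0,"az":0},{"x":0.003,"y":0,"z":0,"ax":0,"ay":0,"az":0}]'

```text
time_s: 18.25
eef_pos: [521.8, 14.2, -5.4]
ee_rot: [1.0, -0.013, -0.002, -0.0]
force: [-17.3, -1.5, 12.4]
grip_width: 1.001
gripper_force: 9.1
```

carry_out --increments '[{"x":0.003,"y":0,"z":0,"ax":0,"ay":0,"az":0},{"x":0.003,"y":0,"z":0,"ax":0,"ay":0,"az":0},{"x":0.003,"y":0,"z":0,"ax":0,"ay":0,"az":0}]'

```text
time_s: 18.55
eef_pos: [525.0, 14.1, -5.4]
ee_rot: [1.0, -0.013, -0.002, 0.0]
force: [-21.8, -2.6, 15.3]
grip_width: 1.004
gripper_force: 10.9
```

```bash
cat >> m.py <<'E'
# pad back-top edge rows vs start: brightness profile along columns left/right of the block's middle
def edge(path_or,u):
    f=path_or; g=cv2.cvtColor(f,cv2.COLOR_BGR2GRAY).astype(float)[130:175,u-3:u+4].mean(1)
    q=np.diff(g); k=[130+i for i in np.argsort(q)[-2:]]; i=int(np.argmin(q[5:]))+5
    return g.round(0).astype(int).tolist()
f0=cv2.imread('pics/top0.png')
for u in(300,330): print(u,'0:',edge(f0,u),'\n now:',edge(np.ascontiguousarray(d['frame'][:,:,::-1]),u))
E
python3 m.py m2.png
```

```text
t 18.55 tcp [525.   14.1  -5.4] psi -1.46 tilt [-0.005  0.    -1.   ] F [-21.8  -2.6  15.3] w 1.004 10.9
total [ 0.0127  0.0071 -0.0011] n 1 per row [ 0.0127  0.0071 -0.0011] az -0.0003
[[649.2, 83.3], [647.5, 10.4], [647.4, -60.0], [576.9, 84.6], [574.7, 10.6], [573.9, -57.6]]
centre [611.6  11.9]
yaw -0.94
300 0: [135, 139, 142, 138, 136, 134, 132, 131, 132, 132, 117, 77, 45, 45, 49, 50, 58, 74, 83, 87, 88, 86, 89, 142, 164, 162, 160, 160, 176, 185, 181, 177, 171, 115, 61, 69, 89, 95, 98, 145, 163, 168, 174, 179, 177] 
 now: [129, 134, 136, 133, 131, 129, 127, 127, 127, 126, 112, 74, 43, 44, 47, 49, 56, 70, 80, 83, 84, 81, 86, 137, 173, 180, 175, 170, 163, 110, 51, 35, 49, 57, 57, 55, 54, 52, 49, 46, 48, 50, 50, 50, 48]
330 0: [139, 141, 141, 135, 138, 145, 148, 151, 153, 151, 118, 66, 44, 44, 52, 56, 69, 83, 92, 95, 96, 92, 100, 153, 171, 167, 166, 156, 172, 185, 181, 174, 152, 96, 60, 77, 93, 94, 98, 146, 170, 177, 180, 174, 165] 
 now: [133, 134, 135, 129, 133, 139, 143, 145, 147, 145, 113, 63, 41, 43, 50, 53, 66, 80, 88, 92, 92, 89, 94, 138, 171, 179, 174, 168, 143, 92, 48, 31, 39, 52, 57, 57, 54, 56, 57, 61, 65, 72, 74, 76, 68]
```

View pics/m2.png

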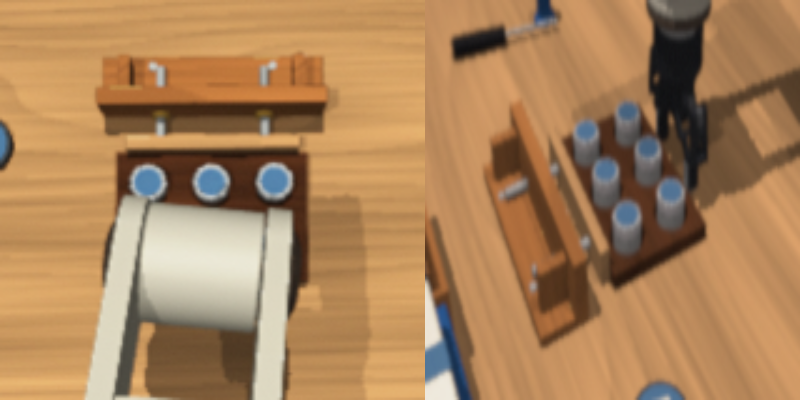

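The pad edge moved about 4.1 px, so the pad is about 12 mm in. That agrees with 525 minus the contact point at about 512.7. About 3 mm more, then hold.

carry_out --increments '[{"x":0.003,"y":0,"z":0,"ax":0,"ay":0,"az":0},{"x":0.003,"y":0,"z":0,"ax":0,"ay":0,"az":0},{"x":0.0015,"y":0,"z":0,"ax":0,"ay":0,"az":0},{"x":0,"y":0,"z":0,"ax":0,"ay":0,"az":0},{"x":0,"y":0,"z":0,"ax":0,"ay":0,"az":0}]'

```text
time_s: 19.15
eef_pos: [527.7, 14.0, -5.5]
ee_rot: [1.0, -0.013, -0.003, 0.0]
force: [-23.3, -2.4, 17.0]
grip_width: 1.001
gripper_force: 11.5
```

carry_out --increments '[{"x":0,"y":0,"z":0,"ax":0,"ay":0,"az":0},{"x":0,"y":0,"z":0,"ax":0,"ay":0,"az":0},{"x":0,"y":0,"z":0,"ax":0,"ay":0,"az":0},{"x":0,"y":0,"z":0,"ax":0,"ay":0,"az":0},{"x":0,"y":0,"z":0,"ax":0,"ay":0,"az":0}]'

```text
time_s: 19.65
eef_pos: [527.7, 14.0, -5.4]
ee_rot: [1.0, -0.013, -0.003, 0.0]
force: [-23.2, -3.0, 15.6]
grip_width: 1.001
gripper_force: 11.5
```

```bash
python3 m.py
```

```text
t 19.65 tcp [527.7  14.   -5.4] psi -1.46 tilt [-0.005  0.    -1.   ] F [-23.2  -3.   15.6] w 1.001 11.5
total [ 0.0058  0.0071 -0.0011] n 1 per row [ 0.0058  0.0071 -0.0011] az -0.0003
[[651.7, 82.9], [649.7, 10.8], [649.6, -59.4], [579.6, 84.2], [578.0, 11.4], [577.3, -58.1]]
centre [614.3  12. ]
yaw -0.89
300 0: [135, 139, 142, 138, 136, 134, 132, 131, 132, 132, 117, 77, 45, 45, 49, 50, 58, 74, 83, 87, 88, 86, 89, 142, 164, 162, 160, 160, 176, 185, 181, 177, 171, 115, 61, 69, 89, 95, 98, 145, 163, 168, 174, 179, 177] 
 now: [129, 134, 136, 133, 131, 129, 127, 127, 126, 127, 113, 73, 43, 44, 46, 48, 56, 70, 79, 82, 84, 81, 89, 165, 187, 176, 172, 165, 112, 55, 37, 30, 49, 57, 56, 53, 51, 49, 46, 48, 50, 50, 50, 49, 49]
330 0: [139, 141, 141, 135, 138, 145, 148, 151, 153, 151, 118, 66, 44, 44, 52, 56, 69, 83, 92, 95, 96, 92, 100, 153, 171, 167, 166, 156, 172, 185, 181, 174, 152, 96, 60, 77, 93, 94, 98, 146, 170, 177, 180, 174, 165] 
 now: [133, 134, 135, 131, 133, 140, 142, 145, 147, 145, 113, 63, 42, 42, 49, 54, 65, 80, 88, 91, 92, 88, 92, 151, 178, 175, 168, 156, 103, 54, 34, 28, 46, 57, 57, 55, 56, 59, 62, 69, 73, 77, 74, 65, 58]
```

Measured pad travel is 14–15 mm, the block is square within about 0.5°, centred within about 3 mm, and holding steady. Handing in.

```bash
python3 -c "
from h import *
print(r.sign_off())"
```

```text
the job is handed in; nothing more can be done
None
```

I put both spare tins in the empty pockets and handed the job in with the arm still holding the block square against the pad, about 3 mm off centre, with the pad about halfway in (14–15 mm, about 10 N).

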